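# Load a connector in a retention tester with the coarse and fine knobs

## Task

The connector lying in the tester's nest must be put under 10 N for a retention test: turn the outer coarse knob until the ram has pushed the connector against the gauge plunger and the pointer just starts to rise, stopping there before the pointer gets to the first (5 N) tick. Then turn only the small inner fine knob until the pointer stands on the long 10 N mark, never letting it reach the 15 N tick, and let go with the load left on. Leave the other things on the bench where they are.

Things in the scene. Friction and masses are not known exactly. Their poses are not given: they have to be found in the camera images.
- tester: Grey retention tester fixed on the bench: base plate 130 x 300 x 12 mm. Origin on the bench, z up. Along its +y: gearbox (75 x 75 mm, top 48 mm up) with the knobs' common vertical axis at x 0, y -100 mm; ram; channel nest (50 x 60 mm) with the connector; spring plunger facing the ram; dial gauge, 100 mm diameter, face up, 62 mm above the bench. Only the knobs rise above 66 mm.
- coarse_grip (a point): Centre of the coarse knob: knurled black disc, 60 mm diameter, 24 mm thick, vertical axis; this point is on the axis at mid thickness, 84 mm above the bench. Below the disc is a neck of 38 mm diameter, 26 mm high, so fingertips may reach up to 24 mm below the disc's underside beside the neck. Friction torque 0.22 N m, stays where left.
- coarse_knob (a joint): Turn of the coarse knob, rad, 0 at the start, grows clockwise seen from above (range 0 to 4.2). Each rad moves the ram 10 mm forward, so once the connector is against the plunger it adds up to 50 N per rad.
- fine_grip (a point): Point on the axis of the fine knob: bare metal knurled cylinder, 24 mm diameter, rising 36 mm out of the top of the coarse knob (from 96 to 132 mm above the bench); this point is 24 mm above the coarse knob's top, 120 mm above the bench. Friction torque 0.07 N m, stays where left. Turns independently of the coarse knob.
- fine_knob (a joint): Turn of the fine knob, rad, 0 at the start, grows clockwise seen from above (range -3 to 5). Each rad draws the gauge (dial and plunger together) 2 mm towards the ram, through a screw under the base, while the ram stands still: at most 10 N per rad under load.
- ram_tip (a point): Centre of the flat end of the ram (17 mm diameter steel pad on a rod), 40 mm above the bench, moving along the tester's +y. Nest and gauge are clamped at a place that differs from run to run and is not reported: the ram must travel 16 to 28 mm from the start until the connector is hard between ram and plunger, to be found by watching the gauge.
- connector: Loose black plastic connector housing, 22 mm (x) x 30 mm (y) x 20 mm high, 30 g, origin at the centre of its underside. It lies in the channel of the nest (2 mm total side play) between the ram and the plunger, with gaps at both ends; its y axis is along the ram.
- pointer (a joint): Angle of the black gauge pointer (40 mm long, on a white dial), rad: 0.1 rad per N on the plunger, so 0 = no load, 0.5 = first tick (5 N), 1.0 = the long mark (10 N), 1.5 = 15 N tick, 2.0 = last tick. Turns clockwise from above; at 0 it points to the tester's -x. The plunger's spring gives 5 N per mm; the touching parts yield slightly too.
- screwdriver: A screwdriver lying on the bench by the tester; leave alone.
- tape_roll: A roll of tape, 84 mm diameter, 22 mm high, lying flat by the tester; leave alone.
- spare_connector: A pale, wider connector housing lying on the bench by the tester; leave alone.
- cord_spool: A white spool, 68 mm diameter, 111 mm high, standing on the bench; leave alone.
- pen_cup: A dark cup, 95 mm high; leave alone.

How it is judged:
By the outcome, as a careful person would: the job done as asked, in the order asked, and still so for the second after the job is handed in, with the robot touching nothing.
It also fails if it takes over 64 s, if anything falls off the work surface, if the arm or the gripper's body presses on something with over 40 N, if the wrist force passes 120 N, or if a joint passes its speed limit or range.

## Robot

A 6-joint arm with a two-finger parallel gripper is mounted at the origin on the work surface. World frame = base frame: x ahead of the robot, y to its left, z up, the work surface at z = 0. Lengths are in m, angles in degrees, forces in N, time in s.
With the tool pointing down it reaches from about 0.4 to 0.825 m from the base axis. Payload 7 kg.
Tool frame: the origin (TCP) lies between the finger pads; the fingertips stand 19 mm ahead of it and the grasp point (between the pads) is the TCP; x points along the fingers, y is the direction in which the jaws open and shut, and the axes are right-handed (so a half turn about x gives the same grasp; the last joint's range is limited). The gripper opens to 88 mm and grips with 3 to 60 N. Pads are 19 mm wide; open, the fingers measure 130 mm over their backs; the gripper's body (78 mm by 193 mm) begins 47 mm behind the grasp point.
Start: joints at [-54.196, 20.546, 0.682, 0, -70.136, -16.507], TCP at [0.223, -0.637, 0.246] pointing down, gripper open.
Joint ranges: [-176.03, 176.03], [-82.01, 121.73], [-58.28, 71.71], [-173.87, 95.51], [-174.79, -0.11], [-173.66, 173.66]. Speed limits (degrees/s): [136.94, 136.94, 172.46, 180, 180, 180].

## Interface

Orientations are given as [roll, pitch, yaw] about the fixed x, y, z axes, in that order (R = Rz(yaw) Ry(pitch) Rx(roll)).
In Python, from plant import * gives the robot as it stands.
- The arm moves only by the tool step_arm, never from a script. Its argument "steps" is a list of rows, each a list of 2 entries, a list of its own where there are three numbers: the shift along the tool's x, y, z in units of 0.02 m (1.0 is 0.02 m), then the turn about the tool's x in units of 6 degrees (1.0 is 6 degrees). A call has 1 to 20 rows; each row shifts and turns the commanded pose from where the row before left it, along the tool's axes as they then stand; what a row does not reach is not made up. A row lasts 1/12 s, in which the tool goes at most 41.7 mm and 7.16 degrees, less where a joint would pass 70% of its speed; a pose out of reach is approached as far as the arm can. A call with a number of a shift or a turn outside -1 to 1 is refused whole. A call with a gripper value outside its range is refused whole. "fingers" is the closure, from 0 (fully open) to 1 (shut), set as the call begins (left out, the last holds). The fingers move at their own pace and stop on an object; "grip_force" is the grip in N (left out, the last holds). Time passes only in rows, so rows that do not move let the fingers close. It gives the time, the measured TCP pose, the force and the opening at its end, in the units of the state.
- get_state(): the state, without advancing time (a new reading comes with each control period).
- capture(name): name is "scene" or "top" or "wrist"; returns the picture (420x560x3 uint8, blue, green, red); there is no depth.
- camera_model(name): a dict with "intrinsics" (3x3 intrinsics, pixels), "dist_coeffs" ([k1, k2, p1, p2, k3] as OpenCV has them; the pictures are not rectified), "rvec" (rotation vector, rad) and "tvec" (3), from world to camera coordinates, as OpenCV has them. Camera axes: x right, y down, z forward; pixel columns grow to the right and rows downward; lengths in m; the calibration is good to about 2 mm. A picture is of the moment at which its call begins: read the wrist's pose just before it. camera_model takes no time and is no camera call; for the wrist camera it gives the pose at the moment of the call.
- close_job(): hands the job in, once; it reports no verdict.
The state is a dict: "time_s": time; "joints": joint angles; "qd": joint speeds; "joint_torque": joint torques, N m; "tcp_pos": TCP position; "eef_rot": TCP orientation; "contact_force": force on the tool from outside, world axes, zero at the start; "moment": the same for the moment, N m; "gripper_width": finger opening in m.
Only numpy, scipy, OpenCV 4.12 (cv2) and the standard library are available. Lean on these libraries where they do the work, as an engineer would, in place of code of your own. Each camera call takes 0.05 s, during which the arm holds its last target.

## Working session

There is one attempt and no reset: what is moved stays moved. The work goes in short steps, Python scripts to look and compute and a tool call to move; the robot and the scene stay as the last step left them, time stands still between calls to the robot, and variables do not carry over. Pictures are saved under pics/ and viewed, and the job is handed in when it is done.

Besides the shell and the picture viewer there is one more tool, called after "Request:" as a command line: name --argument value ..., lists and objects as JSON in quotes. step_arm: Moves the arm, as the interface text tells. Its arguments: {"type":"object","properties":{"steps":{"type":"array","items":{"type":"array"}},"fingers":{"type":"number"},"grip_force":{"type":"number"}},"required":["steps"]}

```bash
ls; mkdir -p pics; python3 - <<'E'
from plant import *
import cv2
s=get_state();print(s)
for n in("scene","top","wrist"):
    cv2.imwrite(f"pics/a_{n}.png",capture(n)); m=camera_model(n); print(n,m)
E
```

```text
pics
{'time_s': 0.0, 'joints': array([-5.41946652e+01,  2.05896313e+01,  6.34248943e-01, -2.07066449e-02,
       -7.01372550e+01, -1.65073886e+01]), 'qd': array([ 0.0526148 , -0.02879332,  0.08291763, -0.04764446,  0.0111339 ,
        0.0075623 ]), 'joint_torque': array([ 6.44206175e-04, -5.82722890e+01,  2.93045729e+01,  6.99727133e+00,
        6.83208142e-03, -1.44741675e-04]), 'tcp_pos': array([ 0.22290398, -0.63663937,  0.2446448 ]), 'eef_rot': array([ 94.64209752,  89.9053389 , 113.93299246]), 'contact_force': array([-0.00532391, -0.30046549,  0.04681289]), 'moment': array([-0.00749589,  0.02077739, -0.07032702]), 'gripper_width': 0.08759193028498158}
scene {'intrinsics': array([[485.52995055,   0.        , 275.03195986],
       [  0.        , 485.52995055, 205.96473781],
       [  0.        ,   0.        ,   1.        ]]), 'dist_coeffs': array([-0.0716644,  0.       ,  0.       ,  0.       ,  0.       ]), 'rvec': array([ 1.06926308,  2.63972395, -0.74533509]), 'tvec': array([ 0.38608222, -0.30740202,  1.53512035])}
top {'intrinsics': array([[444.78568905,   0.        , 282.21230612],
       [  0.        , 444.78568905, 201.96885951],
       [  0.        ,   0.        ,   1.        ]]), 'dist_coeffs': array([-0.11243293,  0.        ,  0.        ,  0.        ,  0.        ]), 'rvec': array([ 2.17286617, -2.16389467,  0.13245906]), 'tvec': array([0.00647816, 0.61248794, 1.34780221])}
wrist {'intrinsics': array([[355.78585217,   0.        , 279.59878545],
       [  0.        , 355.78585217, 207.01432629],
       [  0.        ,   0.        ,   1.        ]]), 'dist_coeffs': array([-0.06542345,  0.        ,  0.        ,  0.        ,  0.        ]), 'rvec': array([-1.70636679, -2.40429636, -0.36143026]), 'tvec': array([ 0.67501509, -0.03697416,  0.39200136])}
```

View pics/a_top.png

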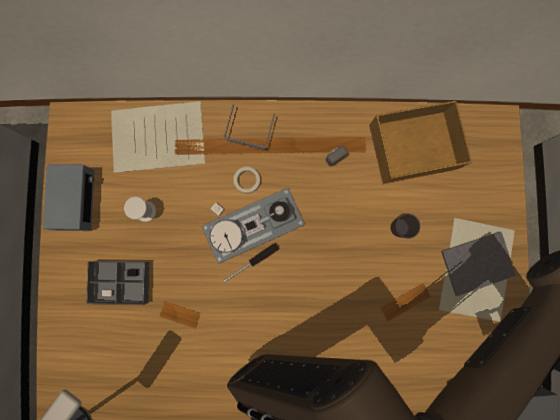

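View pics/a_scene.png

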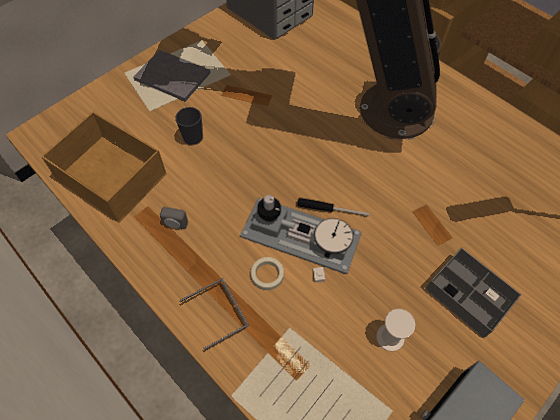

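View pics/a_wrist.png

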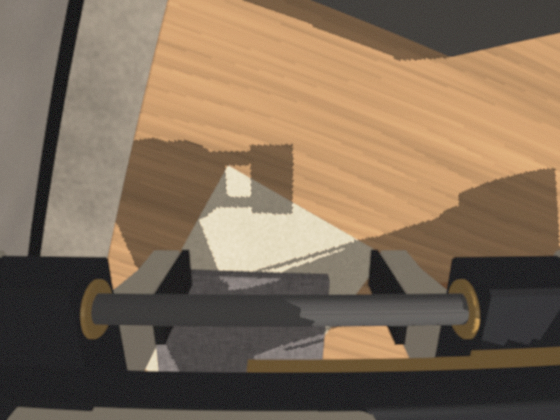

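```bash
cat > h.py <<'E'
import numpy as np,cv2
from plant import *
from scipy.spatial.transform import Rotation as R
def ray(m,uv,z):
    K,d=m["intrinsics"],m["dist_coeffs"]
    p=cv2.undistortPoints(np.array([[uv]],float),K,d)[0,0]
    Rm=cv2.Rodrigues(np.array(m["rvec"]))[0]
    C=-Rm.T@m["tvec"]; r=Rm.T@np.array([p[0],p[1],1.])
    return C+r*(z-C[2])/r[2]
def proj(m,P):
    return cv2.projectPoints(np.atleast_2d(np.array(P,float)),m["rvec"],m["tvec"],m["intrinsics"],m["dist_coeffs"])[0][:,0]
E
python3 - <<'E'
import cv2
i=cv2.imread("pics/a_top.png")[170:290,190:320]
cv2.imwrite("pics/b_top.png",cv2.resize(i,None,fx=5,fy=5,interpolation=cv2.INTER_CUBIC)[:600])
i=cv2.imread("pics/a_scene.png")[180:290,230:370]
cv2.imwrite("pics/b_scene.png",cv2.resize(i,None,fx=5,fy=5,interpolation=cv2.INTER_CUBIC))
E
```

```text
(no output)
```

View pics/b_top.png

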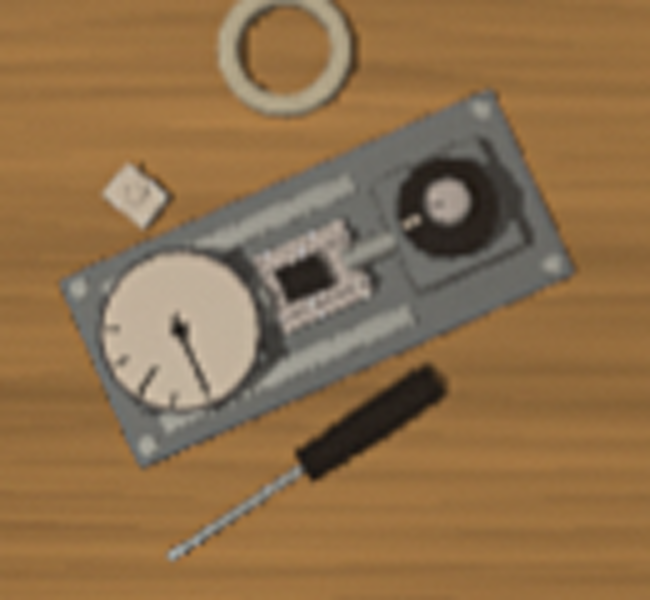

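View pics/b_scene.png

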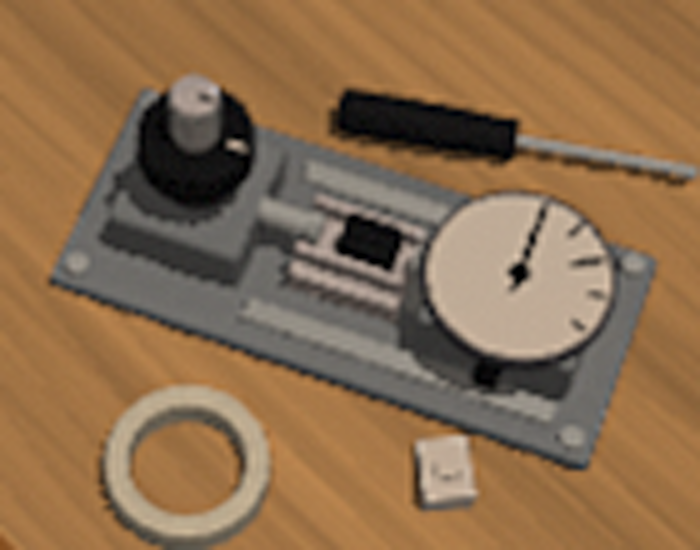

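```bash
python3 - <<'E'
from h import *
f=lambda c,o:((c[0]+.5)/5-.5+o[0],(c[1]+.5)/5-.5+o[1])
m=camera_model("top");o=(190,170)
cs=[ray(m,f(c,o),.012) for c in [(493,90),(577,272),(143,467),(62,282)]]
print(np.round(cs,4)); c=np.mean(cs,0)
yax=((cs[2]+cs[3])-(cs[0]+cs[1]))[:2];yax/=np.linalg.norm(yax);print(c,yax,np.degrees(np.arctan2(yax[1],yax[0]))-90)
print([np.linalg.norm(cs[i]-cs[(i+1)%4]) for i in range(4)])
print("axis",c[:2]-.1*yax)
print(ray(m,f((446,200),o),.132),ray(m,f((446,206),o),.096),"dial",ray(m,f((180,330),o),.062))
m=camera_model("scene");o=(230,180)
cs=[ray(m,f(c,o),.012) for c in [(147,90),(52,281),(587,467),(657,262)]]
print(np.round(cs,4)); c=np.mean(cs,0);yax=((cs[2]+cs[3])-(cs[0]+cs[1]))[:2];yax/=np.linalg.norm(yax);print(c,"axis",c[:2]-.1*yax,np.degrees(np.arctan2(yax[1],yax[0]))-90)
print(ray(m,f((195,90),o),.132),ray(m,f((196,143),o),.096),"dial",ray(m,f((518,272),o),.062))
print("cup",ray(camera_model("top"),(405,226),.09))
print("spool",ray(camera_model("top"),(135,208),.11))
s=get_state();print(R.from_euler('xyz',s['eef_rot'],degrees=True).as_matrix())
E
```

```text
[[ 0.6609 -0.01    0.012 ]
 [ 0.5456 -0.0631  0.012 ]
 [ 0.4225  0.2078  0.012 ]
 [ 0.5377  0.2608  0.012 ]]
[0.54167013 0.09887606 0.012     ] [-0.41391437  0.91031582] 24.45096775612889
[np.float64(0.12691947256854708), np.float64(0.29755571198413955), np.float64(0.12687738487761172), np.float64(0.2975694330765973)]
axis [0.58306156 0.00784448]
[0.5792921  0.01971899 0.132     ] [0.57914988 0.01962637 0.096     ] dial [0.50623978 0.18004041 0.062     ]
[[ 0.545  -0.0556  0.012 ]
 [ 0.6631 -0.003   0.012 ]
 [ 0.5395  0.2663  0.012 ]
 [ 0.4241  0.2136  0.012 ]]
[0.54290524 0.1053199  0.012     ] axis [0.58423968 0.01426242] 24.415094664219936
[0.57681144 0.01956775 0.132     ] [0.58315818 0.02606082 0.096     ] dial [0.50491691 0.1804819  0.062     ]
cup [ 0.53540361 -0.35893539  0.09      ]
spool [0.58392488 0.44531448 0.11      ]
[[-5.36866003e-04 -3.30373100e-01  9.43850267e-01]
 [ 1.15227661e-03  9.43849572e-01  3.30373513e-01]
 [-9.99999192e-01  1.26494289e-03 -1.26039552e-04]]
```

Request:
step_arm --steps '[[[0, 0.5, 0.5], 0], [[0, 0.9, 1], 0], [[0, 0.9, 1], 0], [[0, 0.9, 1], 0], [[0, 0.9, 1], 0], [[0, 0.9, 1], 0], [[0, 0.9, 1], 0], [[0, 0.9, 1], 0], [[0, 0.9, 1], 0], [[0, 0.9, 1], 0], [[0, 0.9, 1], 0], [[0, 0.9, 1], 0], [[0, 0.9, 1], 0], [[0, 0.9, 1], 0], [[0, 0.9, 1], 0], [[0, 0.9, 1], 0], [[0, 0.9, 1], 0], [[0, 0.9, 1], 0], [[0, 0.9, 1], 0], [[0, 0.9, 1], 0]]' --fingers 0

```text
time_s: 1.82
tcp_pos: [0.4749, -0.1743, 0.2456]
eef_rot: [8.7, 90.0, 28.0]
contact_force: [1.2, -0.9, 0.5]
gripper_width: 0.0875
```

```bash
python3 - <<'E'
from h import *
s=get_state();print(s['time_s'],s['joints'],s['tcp_pos'],s['eef_rot'])
M=R.from_euler('xyz',s['eef_rot'],degrees=True).as_matrix();print(M.T@(np.array([.579,.0197,.2])-s['tcp_pos']))
E
```

```text
1.8167 [ 2.12061936e+00  4.47222300e+00 -2.02498006e+01 -8.22813167e-03
 -6.52625727e+01 -7.28072600e+01] [ 0.47488006 -0.17430039  0.24561722] [ 8.69061584 89.98287901 28.00053308]
[0.0456719  0.14865444 0.16240067]
```

Request:
step_arm --steps '[[[0, 0.9, 1], 0], [[0, 0.9, 1], 0], [[0, 0.9, 1], 0], [[0, 0.9, 1], 0], [[0, 0.9, 1], 0], [[0, 0.9, 1], 0], [[0, 0.9, 1], 0], [[0, 0.9, 1], 0], [[0, 0, 0], -1], [[0, 0, 0], -1], [[0, 0, 0], -1], [[0, 0, 0], -1], [[0, 0, 0], -1], [[0, 0, 0], -1], [[0, 0, 0], -1], [[0, 0, 0], -1], [[0, 0, 0], -1], [[0, 0, 0], -1], [[0, 0, 0], -1], [[0, 0, 0], -1]]'

```text
time_s: 3.48
tcp_pos: [0.5777, 0.0131, 0.2454]
eef_rot: [81.3, 90.0, 172.9]
contact_force: [0.6, 0.5, -0.1]
gripper_width: 0.0879
```

Request:
step_arm --steps '[[[0, 0, 0], -1], [[0, 0, 0], -1], [[0, 0, 0], -1], [[0, 0, 0], -1], [[0, 0, 0], -1], [[0, 0, 0], -1], [[0, 0, 0], -1], [[0, 0, 0], -1], [[0, 0, 0], -1], [[0, 0, 0], -1], [[0, 0, 0], -1], [[0, 0, 0], -1], [[0, 0, 0], -1], [[0, 0, 0], -1], [[0, 0, 0], -1], [[0, 0, 0], -1], [[0, 0, 0], -1], [[0, 0, 0], -0.5], [[0, 0, 0], 0]]'

```text
time_s: 5.07
tcp_pos: [0.5777, 0.0131, 0.2454]
eef_rot: [-30.3, 90.0, 166.1]
contact_force: [-0.1, -0.6, -0.1]
gripper_width: 0.0874
```

```bash
python3 - <<'E'
from h import *
s=get_state();print(s['time_s'],s['joints'],s['tcp_pos'],s['eef_rot'],s['contact_force'])
M=R.from_euler('xyz',s['eef_rot'],degrees=True).as_matrix();print(M.T@(np.array([.579,.0197,.2])-s['tcp_pos']));print(M)
m=camera_model("wrist")
Rm=cv2.Rodrigues(m["rvec"])[0];C=-Rm.T@m["tvec"];print("cam",C,M.T@(C-s['tcp_pos']))
cv2.imwrite("pics/c_wrist.png",capture("wrist"));cv2.imwrite("pics/c_scene.png",capture("scene"));cv2.imwrite("pics/c_top.png",capture("top"))
print(proj(m,[[.579,.0197,.132],[.579,.0197,.096],[.506,.18,.062]]))
E
```

```text
5.0667 [ 2.06762341e+01  1.14735659e+01 -1.18927026e+01 -1.20828828e-02
 -6.66498422e+01  8.57700896e+01] [0.5777161  0.01309702 0.24543262] [-30.31605118  89.9804398  166.12548197] [-0.10151751 -0.60991177 -0.05807969]
[ 0.04543273 -0.00596176 -0.00311367]
[[-3.31429170e-04  2.83036751e-01 -9.59109007e-01]
 [ 8.18640159e-05 -9.59109049e-01 -2.83036792e-01]
 [-9.99999942e-01 -1.72323164e-04  2.94706190e-04]]
cam [0.65385849 0.0350214  0.38557776] [-0.14016857  0.00049907 -0.07919295]
[[270.81829695 205.00057839]
 [271.81943723 192.69105943]
 [ 93.162228   208.66662884]]
```

View pics/c_wrist.png

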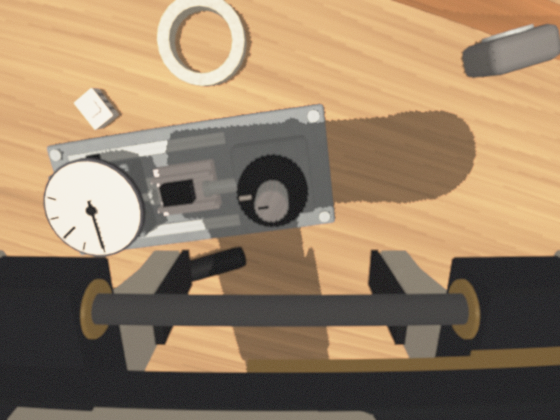

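View pics/c_top.png

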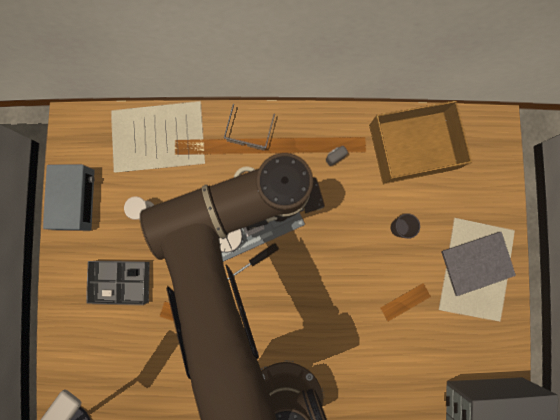

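View pics/c_scene.png

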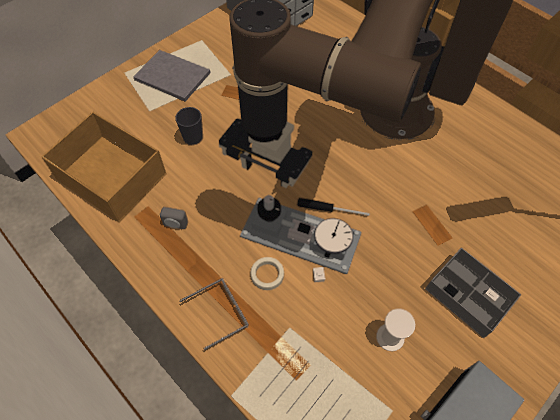

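```bash
python3 - <<'E'
import cv2
i=cv2.imread("pics/c_wrist.png")[140:250,210:340]
cv2.imwrite("pics/d.png",cv2.resize(i,None,fx=5,fy=5,interpolation=cv2.INTER_CUBIC))
E
```

```text
(no output)
```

View pics/d.png

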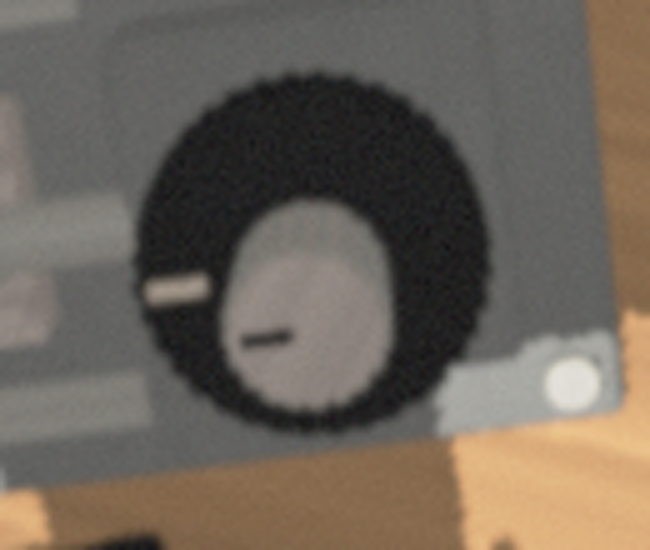

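```bash
python3 - <<'E'
from h import *
m=camera_model("wrist")
f=lambda c:((c[0]+.5)/5-.5+210,(c[1]+.5)/5-.5+140)
for c,z in [((308,330),.132),((313,254),.096)]: print(ray(m,f(c),z))
for P in ([.579,.0197],[.578,.0197],[.576,.020]):
  for z,r in((.096,.03),(.132,.012),(.072,.03)):
    t=np.linspace(0,2*np.pi,60);q=(proj(m,np.c_[P[0]+r*np.cos(t),P[1]+r*np.sin(t),t*0+z])-[210,140]+.5)*5-.5
    print(P,z,q.min(0),q.max(0))
E
```

```text
[0.57890151 0.0191711  0.132     ]
[0.58128315 0.01980475 0.096     ]
[0.579, 0.0197] 0.096 [131.73218409  89.49674168] [488.13880899 434.36558202]
[0.579, 0.0197] 0.132 [224.2213362  250.31752092] [385.33992217 404.57968835]
[0.579, 0.0197] 0.072 [147.24828211  67.85694862] [478.24846977 389.87790335]
[0.578, 0.0197] 0.096 [130.2826625   95.33232977] [486.35962564 439.57053502]
[0.578, 0.0197] 0.132 [222.48711199 256.65104093] [383.43436245 410.58652588]
[0.578, 0.0197] 0.072 [145.88688067  73.28141589] [476.60522199 394.76236568]
[0.576, 0.02] 0.096 [125.67031493 106.46839965] [481.11495886 449.50001459]
[0.576, 0.02] 0.132 [217.09040625 268.73079685] [377.70887394 422.04150199]
[0.576, 0.02] 0.072 [141.5727854   83.63514158] [471.75067752 404.08275925]
```

Request:
step_arm --steps '[[[0, -0.27, -0.12], 0], [[0.8, 0, 0], 0], [[1, 0, 0], 0], [[1, 0, 0], 0], [[1, 0, 0], 0], [[1, 0, 0], 0], [[1, 0, 0], 0], [[0.8, 0, 0], 0], [[0.6, 0, 0], 0], [[0.4, 0, 0], 0], [[0.15, 0, 0], 0], [[0, 0, 0], 0], [[0, 0, 0], 0]]'

```text
time_s: 6.3
tcp_pos: [0.5795, 0.0189, 0.0911]
eef_rot: [169.4, 90.0, 5.7]
contact_force: [0.0, 0.4, 0.9]
gripper_width: 0.0876
```

```bash
python3 - <<'E'
from h import *
s=get_state();print(s['time_s'],s['joints'],s['tcp_pos'],s['eef_rot'],s['contact_force'])
m=camera_model("wrist")
cv2.imwrite("pics/e_wrist.png",capture("wrist"));i=capture("scene");cv2.imwrite("pics/e_scene.png",cv2.resize(i[150:290,200:380],None,fx=4,fy=4,interpolation=cv2.INTER_CUBIC))
E
```

```text
6.3 [ 2.11951643e+01  1.99971170e+01 -2.26353986e+01  1.53180973e-02
 -4.73269895e+01  8.50892781e+01] [0.57945718 0.01890889 0.09113294] [169.35845067  89.95796721   5.65327184] [0.00449753 0.39038555 0.86254047]
```

View pics/e_wrist.png

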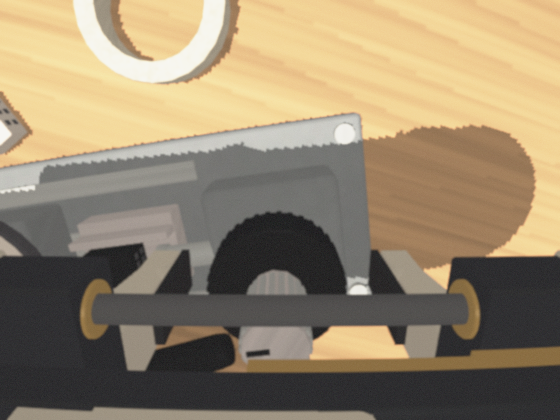

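View pics/e_scene.png

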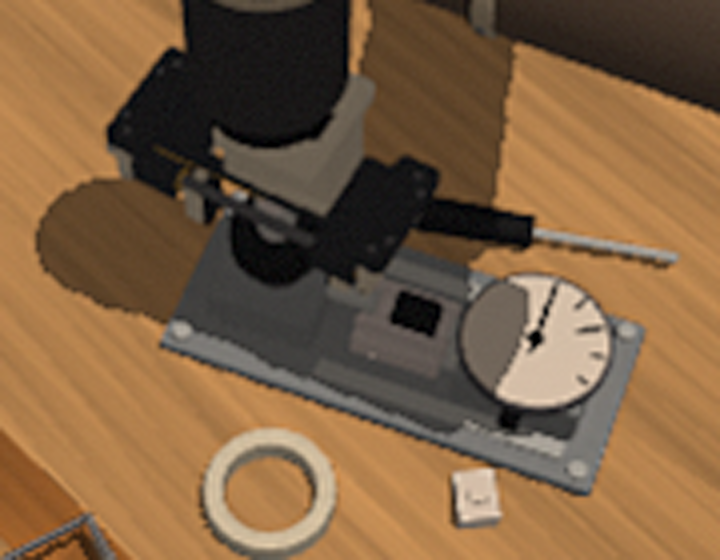

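Request:
step_arm --steps '[[[0, 0, 0], 0], [[0, 0, 0], 0], [[0, 0, 0], 0], [[0, 0, 0], 0], [[0, 0, 0], 0], [[0, 0, 0], 0], [[0, 0, 0], 0]]' --fingers 1 --grip_force 30

```text
time_s: 6.98
tcp_pos: [0.5787, 0.02, 0.0907]
eef_rot: [-104.8, 89.9, 91.5]
contact_force: [-3.8, 7.5, 3.1]
gripper_width: 0.0594
```

Request:
step_arm --steps '[[[0, -0.06, 0], 0], [[0, 0, 0], 0.5], [[0, 0, 0], 0.5], [[0, 0, 0], 0.5], [[0, 0, 0], 0.5], [[0, 0, 0], 0.5], [[0, 0, 0], 0.5], [[0, 0, 0], 0.5], [[0, 0, 0], 0.5], [[0, 0, 0], 0.5], [[0, 0, 0], 0.5], [[0, 0, 0], 0]]'

```text
time_s: 7.98
tcp_pos: [0.5787, 0.02, 0.0907]
eef_rot: [-99.1, 90.0, 67.0]
contact_force: [-1.4, 0.8, 1.5]
gripper_width: 0.0595
```

```bash
cat > look.py <<'E'
from h import *
import sys
s=get_state();M=R.from_euler('xyz',s['eef_rot'],degrees=True).as_matrix()
print(s['time_s'],np.round(s['joints'],2),np.round(s['tcp_pos'],4),"yawy",np.degrees(np.arctan2(M[1,1],M[0,1])).round(2),"F",np.round(s['contact_force'],1),"Ftool",np.round(M.T@s['contact_force'],1),"M",np.round(s['moment'],2),s['gripper_width'])
i=capture("scene");cv2.imwrite(f"pics/{sys.argv[1]}.png",cv2.resize(i[170:290,210:370],None,fx=5,fy=5,interpolation=cv2.INTER_CUBIC))
E
python3 look.py f1
```

```text
7.9833 [ 2.132e+01  1.999e+01 -2.272e+01 -1.000e-02 -4.729e+01  5.485e+01] [0.5787 0.02   0.0907] yawy -103.84 F [-1.4  0.8  1.5] Ftool [-1.5 -0.4  1.6] M [ 0.69  0.52 -0.23] 0.05951751186363034
```

View pics/f1.png

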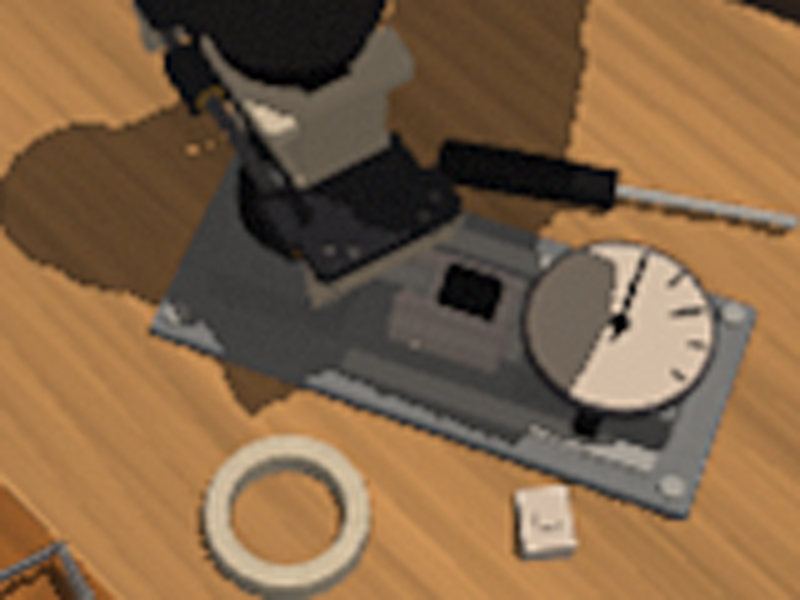

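Request:
step_arm --steps '[[[0, 0, 0], 0.6], [[0, 0, 0], 0.6], [[0, 0, 0], 0.6], [[0, 0, 0], 0.6], [[0, 0, 0], 0.6], [[0, 0, 0], 0.6], [[0, 0, 0], 0.6], [[0, 0, 0], 0.6], [[0, 0, 0], 0.6], [[0, 0, 0], 0.6], [[0, 0, 0], 0.6], [[0, 0, 0], 0.6], [[0, 0, 0], 0.6], [[0, 0, 0], 0.6], [[0, 0, 0], 0.6], [[0, 0, 0], 0]]'

```text
time_s: 9.37
tcp_pos: [0.5786, 0.0199, 0.0907]
eef_rot: [-4.7, 90.0, 107.5]
contact_force: [-1.1, 1.8, 2.6]
gripper_width: 0.0591
```

```bash
python3 look.py f2
```

```text
9.3667 [ 2.131e+01  1.998e+01 -2.272e+01 -1.000e-02 -4.729e+01  9.300e-01] [0.5786 0.0199 0.0907] yawy -157.77 F [-1.1  1.8  2.6] Ftool [-2.6  0.3  2. ] M [ 0.64  0.73 -0.24] 0.05912444494022553
```

View pics/f2.png

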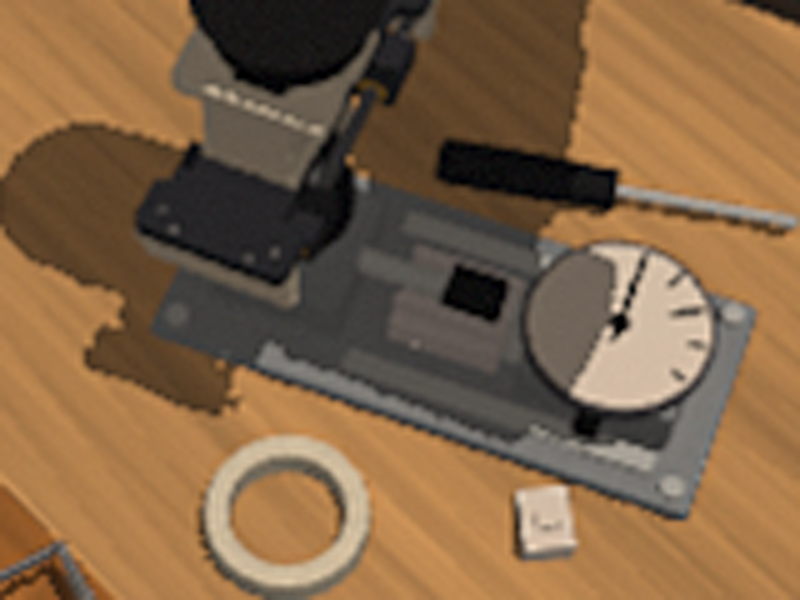

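```bash
cat > ptr.py <<'E'
from h import *
import sys
def pointer(i,name="scene",piv=None,m=None):
    m=m or camera_model(name)
    g=cv2.cvtColor(i,cv2.COLOR_BGR2GRAY).astype(np.float32)
    c=ray(m,piv,.062)[:2] if piv is not None else np.array([.5055,.180])
    best=None
    a=np.radians(24.45);ex=np.array([np.cos(a),np.sin(a)]);ey=np.array([-np.sin(a),np.cos(a)])
    r=np.arange(.012,.036,.001)
    th=np.arange(-.5,2.6,.01)   # 0 -> -x ; clockwise from above: -x -> +y
    d=-np.cos(th)[:,None]*ex+np.sin(th)[:,None]*ey
    for dx in np.arange(-.003,.0031,.001):
      for dy in np.arange(-.003,.0031,.001):
        P=(c+[dx,dy])[None,None]+r[None,:,None]*d[:,None,:]
        Q=proj(m,np.concatenate([P,np.full(P.shape[:2]+(1,),.063)],2).reshape(-1,3)).astype(np.float32)
        v=cv2.remap(g,Q[:,0].reshape(P.shape[:2]),Q[:,1].reshape(P.shape[:2]),cv2.INTER_LINEAR)
        # whole length dark: use high percentile
        p=np.percentile(v,85,axis=1)
        k=p.argmin()
        if best is None or p[k]<best[0]: best=(p[k],th[k],dx,dy,p)
    p=best[4];w=np.clip(np.median(p)*.8-p,0,None);k=abs(th-best[1])<.25
    return best[1],(w[k]*th[k]).sum()/w[k].sum(),best[0],np.median(p),best[2],best[3]
E
cat > look.py <<'E'
from ptr import *
s=get_state();M=R.from_euler('xyz',s['eef_rot'],degrees=True).as_matrix()
print(s['time_s'],"j6",np.round(s['joints'][5],2),np.round(s['tcp_pos'],4),"yawy",np.degrees(np.arctan2(M[1,1],M[0,1])).round(2),"Ftool",np.round(M.T@s['contact_force'],1),"Mz",np.round(s['moment'],3)[2],s['gripper_width'])
i=capture("scene");cv2.imwrite(f"pics/{sys.argv[1]}_raw.png",i)
cv2.imwrite(f"pics/{sys.argv[1]}.png",cv2.resize(i[200:280,280:370],None,fx=6,fy=6,interpolation=cv2.INTER_CUBIC))
print("ptr",np.round(pointer(i),3))
E
python3 - <<'E'
from ptr import *
for f in ("a","c"): print(np.round(pointer(cv2.imread(f"pics/{f}_scene.png")),3))
E
```

```text
[ 5.00000e-02  4.70000e-02  8.85130e+01  1.75983e+02 -3.00000e-03
 -1.00000e-03]
[0.00000e+00 1.00000e-02 9.80600e+01 1.92657e+02 1.00000e-03 2.00000e-03]
```

Request:
step_arm --steps '[[[0, 0, 0], 0.4], [[0, 0, 0], 0.4], [[0, 0, 0], 0.3], [[0, 0, 0], 0]]'

```text
time_s: 9.75
tcp_pos: [0.5786, 0.0199, 0.0907]
eef_rot: [-39.4, 90.0, 66.4]
contact_force: [-2.2, 2.2, 4.2]
gripper_width: 0.0593
```

```bash
python3 look.py g1
```

```text
9.75 j6 -5.51 [0.5786 0.0199 0.0907] yawy -164.2 Ftool [-4.2  1.6  2.7] Mz -0.155 0.059342700094292114
ptr [0.00000e+00 1.10000e-02 9.85800e+01 1.93205e+02 1.00000e-03 2.00000e-03]
```

View pics/g1.png

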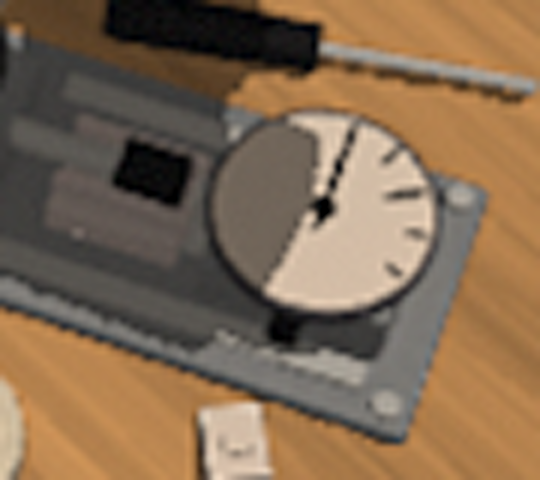

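Request:
step_arm --steps '[[[0, 0, 0], 0.25], [[0, 0, 0], 0.25], [[0, 0, 0], 0]]'

```text
time_s: 10.05
tcp_pos: [0.5786, 0.0199, 0.0906]
eef_rot: [61.9, 90.0, 164.7]
contact_force: [-3.7, 2.0, 4.6]
gripper_width: 0.0598
```

```bash
python3 look.py g2
```

```text
10.05 j6 -8.52 [0.5786 0.0199 0.0906] yawy -167.21 Ftool [-4.6  3.2  2.8] Mz -0.184 0.059836659620816864
ptr [0.00000e+00 1.10000e-02 9.88450e+01 1.93224e+02 1.00000e-03 2.00000e-03]
```

Request:
step_arm --steps '[[[0, 0, 0], 0.25], [[0, 0, 0], 0.25], [[0, 0, 0], 0]]'

```text
time_s: 10.35
tcp_pos: [0.5786, 0.0199, 0.0907]
eef_rot: [64.6, 90.0, 164.4]
contact_force: [-3.1, 2.4, 4.4]
gripper_width: 0.0594
```

```bash
python3 look.py g3
```

```text
10.35 j6 -11.54 [0.5786 0.0199 0.0907] yawy -170.23 Ftool [-4.4  2.6  2.9] Mz -0.132 0.05942678774485975
ptr [0.00000e+00 1.00000e-02 9.93570e+01 1.93457e+02 1.00000e-03 2.00000e-03]
```

Request:
step_arm --steps '[[[0, 0, 0], 0.25], [[0, 0, 0], 0.25], [[0, 0, 0], 0]]'

```text
time_s: 10.65
tcp_pos: [0.5786, 0.0199, 0.0906]
eef_rot: [73.8, 90.0, 170.6]
contact_force: [-4.3, 3.5, 6.1]
gripper_width: 0.0595
```

```bash
python3 look.py g4
```

```text
10.65 j6 -14.56 [0.5786 0.0199 0.0906] yawy -173.25 Ftool [-6.1  3.8  4. ] Mz -0.208 0.05953500072752499
ptr [0.00000e+00 1.00000e-02 9.97030e+01 1.93536e+02 1.00000e-03 2.00000e-03]
```

Request:
step_arm --steps '[[[0, 0, 0], 0.25], [[0, 0, 0], 0.25], [[0, 0, 0], 0]]'

```text
time_s: 10.95
tcp_pos: [0.5786, 0.0199, 0.0906]
eef_rot: [73.2, 90.0, 166.9]
contact_force: [-4.6, 3.1, 5.3]
gripper_width: 0.0593
```

```bash
python3 look.py g5
```

```text
10.95 j6 -17.55 [0.5786 0.0199 0.0906] yawy -176.25 Ftool [-5.3  4.4  3.4] Mz -0.117 0.0593375056684447
ptr [-2.00000e-02  1.00000e-03  9.89730e+01  1.93803e+02 -2.00000e-03
  1.00000e-03]
```

Request:
step_arm --steps '[[[0, 0, 0], 0.25], [[0, 0, 0], 0.25], [[0, 0, 0], 0]]'

```text
time_s: 11.25
tcp_pos: [0.5786, 0.0199, 0.0907]
eef_rot: [82.9, 90.0, 173.7]
contact_force: [-3.7, 2.2, 5.8]
gripper_width: 0.0594
```

```bash
python3 look.py g6; python3 - <<'E'
import cv2,numpy as np
a=[cv2.resize(cv2.imread(f"pics/{n}")[195:260,260:320],None,fx=6,fy=6,interpolation=cv2.INTER_CUBIC) for n in("c_scene.png","g6_raw.png")]
cv2.imwrite("pics/g6c.png",np.hstack(a))
E
```

```text
11.25 j6 -20.55 [0.5786 0.0199 0.0907] yawy -179.24 Ftool [-5.8  3.7  2.3] Mz -0.203 0.059393714538616166
ptr [0.00000e+00 1.10000e-02 9.90620e+01 1.93839e+02 1.00000e-03 2.00000e-03]
```

View pics/g6c.png

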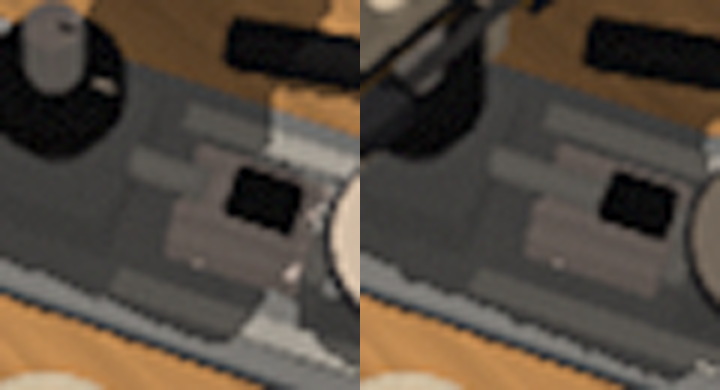

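Request:
step_arm --steps '[[[0, 0, 0], 0.25], [[0, 0, 0], 0.25], [[0, 0, 0], 0]]'

```text
time_s: 11.55
tcp_pos: [0.5785, 0.0199, 0.0906]
eef_rot: [79.4, 90.0, 167.1]
contact_force: [-4.7, 2.8, 5.7]
gripper_width: 0.0595
```

```bash
python3 look.py g7
```

```text
11.55 j6 -23.55 [0.5785 0.0199 0.0906] yawy 177.75 Ftool [-5.7  4.8  2.6] Mz -0.118 0.05950412381723859
ptr [ 3.00000e-02  3.00000e-02  9.91850e+01  1.94109e+02 -2.00000e-03
  0.00000e+00]
```

Request:
step_arm --steps '[[[0, 0, 0], 0.25], [[0, 0, 0], 0.25], [[0, 0, 0], 0]]'

```text
time_s: 11.85
tcp_pos: [0.5786, 0.0199, 0.0906]
eef_rot: [89.3, 90.0, 174.1]
contact_force: [-3.9, 2.9, 5.4]
gripper_width: 0.0593
```

```bash
python3 look.py g8
```

```text
11.85 j6 -26.55 [0.5786 0.0199 0.0906] yawy 174.76 Ftool [-5.4  4.2  2.5] Mz -0.131 0.05934145460862996
ptr [0.00000e+00 1.10000e-02 9.92070e+01 1.93832e+02 1.00000e-03 2.00000e-03]
```

Request:
step_arm --steps '[[[0, 0, 0], 0.25], [[0, 0, 0], 0.25], [[0, 0, 0], 0]]'

```text
time_s: 12.15
tcp_pos: [0.5786, 0.0199, 0.0906]
eef_rot: [98.2, 90.0, 180.0]
contact_force: [-2.0, 2.1, 4.5]
gripper_width: 0.0595
```

```bash
python3 look.py g9
```

```text
12.15 j6 -29.55 [0.5786 0.0199 0.0906] yawy 171.76 Ftool [-4.5  2.3  1.8] Mz -0.092 0.0594580927396261
ptr [4.00000e-02 4.00000e-02 9.90690e+01 1.94305e+02 1.00000e-03 1.00000e-03]
```

```bash
sed -i 's/np.arange(-.003,.0031,.001)/DX/; s/for dy in np.arange(-.003,.0031,.001)/for dy in DY/; s/^def pointer/DX=[.001];DY=[.002]\ndef pointer/' ptr.py; python3 - <<'E'
from ptr import *
for k in range(1,10): print(k,np.round(pointer(cv2.imread(f"pics/g{k}_raw.png"))[:2],3))
E
```

```text
1 [0.04 0.04]
2 [0.04 0.04]
3 [0.04 0.04]
4 [0.04 0.04]
5 [0.04 0.04]
6 [0.04 0.04]
7 [0.04 0.04]
8 [0.04 0.04]
9 [0.04 0.04]
```

Request:
step_arm --steps '[[[0, 0, 0], 0.25], [[0, 0, 0], 0.25], [[0, 0, 0], 0]]'

```text
time_s: 12.45
tcp_pos: [0.5786, 0.0199, 0.0907]
eef_rot: [87.2, 90.0, 166.0]
contact_force: [-4.1, 3.3, 6.0]
gripper_width: 0.0594
```

```bash
python3 look.py g10
```

```text
12.45 j6 -32.55 [0.5786 0.0199 0.0907] yawy 168.76 Ftool [-6.   4.7  2.5] Mz -0.179 0.05937817590453634
ptr [4.00000e-02 4.00000e-02 9.99340e+01 1.94213e+02 1.00000e-03 1.00000e-03]
```

Request:
step_arm --steps '[[[0, 0, 0], 0.25], [[0, 0, 0], 0.25], [[0, 0, 0], 0]]'

```text
time_s: 12.75
tcp_pos: [0.5785, 0.0199, 0.0906]
eef_rot: [102.6, 90.0, 178.4]
contact_force: [-3.9, 3.9, 5.5]
gripper_width: 0.0594
```

```bash
python3 look.py g11
```

```text
12.75 j6 -35.55 [0.5785 0.0199 0.0906] yawy 165.76 Ftool [-5.5  4.8  2.8] Mz -0.117 0.05939179779227808
ptr [6.00000e-02 4.20000e-02 1.00783e+02 1.94316e+02 1.00000e-03 1.00000e-03]
```

Request:
step_arm --steps '[[[0, 0, 0], 0.25], [[0, 0, 0], 0.25], [[0, 0, 0], 0]]'

```text
time_s: 13.05
tcp_pos: [0.5785, 0.0199, 0.0906]
eef_rot: [104.4, 90.0, 177.2]
contact_force: [-4.9, 2.9, 5.3]
gripper_width: 0.0594
```

```bash
python3 look.py g12
```

```text
13.05 j6 -38.55 [0.5785 0.0199 0.0906] yawy 162.76 Ftool [-5.3  5.6  1.3] Mz -0.105 0.05943971332630944
ptr [2.60000e-01 2.66000e-01 1.00233e+02 1.94341e+02 1.00000e-03 1.00000e-03]
```

Request:
step_arm --steps '[[[0, 0, 0], 0.25], [[0, 0, 0], 0.25], [[0, 0, 0], 0]]'

```text
time_s: 13.35
tcp_pos: [0.5785, 0.0199, 0.0906]
eef_rot: [119.8, 90.0, -170.5]
contact_force: [-3.0, 2.9, 5.5]
gripper_width: 0.0593
```

```bash
python3 look.py g13
```

```text
13.35 j6 -41.55 [0.5785 0.0199 0.0906] yawy 159.76 Ftool [-5.5  3.9  1.7] Mz -0.106 0.05929563716379377
ptr [4.90000e-01 4.84000e-01 1.01336e+02 1.94566e+02 1.00000e-03 1.00000e-03]
```

View pics/g13.png

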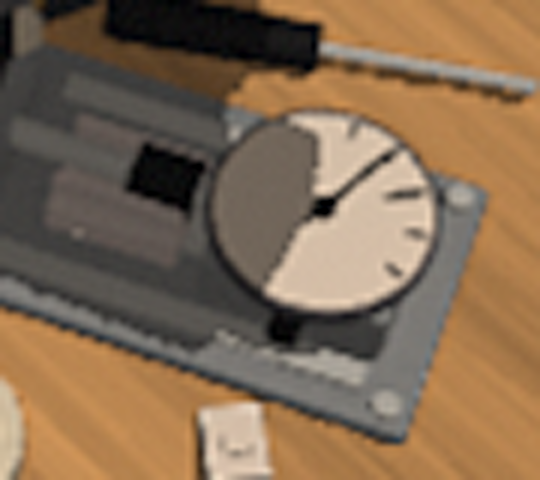

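```bash
python3 look.py g14
```

```text
13.4 j6 -41.49 [0.5785 0.0199 0.0907] yawy 159.81 Ftool [-5.9  5.5  0.5] Mz -0.151 0.05911951963787141
ptr [5.00000e-01 4.84000e-01 1.00514e+02 1.94485e+02 1.00000e-03 1.00000e-03]
```

```bash
python3 - <<'E'
from ptr import *
m=camera_model("scene")
a=np.radians(24.45);ex=np.array([np.cos(a),np.sin(a)]);ey=np.array([-np.sin(a),np.cos(a)])
th=np.arange(-.3,2.5,.01);d=-np.cos(th)[:,None]*ex+np.sin(th)[:,None]*ey
for n in("g1","g13"):
  g=cv2.cvtColor(cv2.imread(f"pics/{n}_raw.png"),cv2.COLOR_BGR2GRAY).astype(np.float32)
  for r0,r1 in((.012,.034),(.036,.044)):
    r=np.arange(r0,r1,.001)
    P=np.array([.5065,.181])+r[None,:,None]*d[:,None]
    Q=proj(m,np.concatenate([P,np.full(P.shape[:2]+(1,),.063)],2).reshape(-1,3)).astype(np.float32)
    v=cv2.remap(g,Q[:,0].reshape(P.shape[:2]),Q[:,1].reshape(P.shape[:2]),cv2.INTER_LINEAR).mean(1)
    w=np.clip(np.median(v)-12-v,0,None)
    n_,lab=cv2.connectedComponents((w>0).astype(np.uint8).reshape(-1,1))
    lab=lab.ravel();print(n,r0,[(round(float((w*th)[lab==k].sum()/w[lab==k].sum()),3),round(float(w[lab==k].sum()))) for k in range(1,n_)])
E
```

```text
g1 0.012 [(-0.297, 6), (0.051, 1958), (1.001, 66)]
g1 0.036 [(0.03, 931), (0.522, 605), (1.014, 1038), (1.493, 469), (1.989, 450)]
g13 0.012 [(-0.294, 13), (0.494, 1653), (1.003, 60)]
g13 0.036 [(0.032, 343), (0.501, 1136), (1.014, 1054), (1.493, 473), (1.989, 462)]
```

Request:
step_arm --steps '[[[0, 0, 0], -0.3], [[0, 0, 0], 0]]'

```text
time_s: 13.62
tcp_pos: [0.5786, 0.0199, 0.0907]
eef_rot: [59.0, 90.0, 130.7]
contact_force: [-3.4, 3.3, 5.1]
gripper_width: 0.0596
```

```bash
python3 look.py g15
```

```text
13.6167 j6 -39.57 [0.5786 0.0199 0.0907] yawy 161.73 Ftool [-5.1  4.3  2.1] Mz 0.193 0.05955916172845529
ptr [3.50000e-01 3.47000e-01 9.46000e+01 1.94526e+02 1.00000e-03 1.00000e-03]
```

Request:
step_arm --steps '[[[0, 0, 0], 0], [[0, 0, 0], 0], [[0, 0, 0], 0], [[0, 0, 0], 0], [[0, 0, 0], 0]]' --fingers 0

```text
time_s: 14.08
tcp_pos: [0.5787, 0.0197, 0.0904]
eef_rot: [157.4, 90.0, -131.1]
contact_force: [0.6, -0.1, -0.7]
gripper_width: 0.0853
```

```bash
python3 look.py h1
```

```text
14.0833 j6 -39.79 [0.5787 0.0197 0.0904] yawy 161.51 Ftool [ 0.7 -0.6  0.1] Mz 0.002 0.08526738830933932
ptr [3.5000e-01 3.4600e-01 9.4749e+01 1.9442e+02 1.0000e-03 1.0000e-03]
```

Request:
step_arm --steps '[[[-0.4, 0, 0], 0], [[-0.5, 0, 0], 0], [[-0.4, 0, 0], 0], [[-0.25, 0, 0], 0], [[0, 0, 0], 0], [[0, 0, 0], 0]]'

```text
time_s: 14.63
tcp_pos: [0.5789, 0.02, 0.1223]
eef_rot: [-46.7, 89.9, 24.8]
contact_force: [0.3, -0.9, -0.5]
gripper_width: 0.0876
```

Request:
step_arm --steps '[[[0, 0, 0], 0], [[0, 0, 0], 0], [[0, 0, 0], 0], [[0, 0, 0], 0], [[0, 0, 0], 0], [[0, 0, 0], 0], [[0, 0, 0], 0], [[0, 0, 0], 0], [[0, 0, 0], 0], [[0, 0, 0], 0]]' --fingers 1 --grip_force 25

```text
time_s: 15.47
tcp_pos: [0.5787, 0.0198, 0.1216]
eef_rot: [56.7, 90.0, 128.2]
contact_force: [-0.2, -0.3, 0.3]
gripper_width: 0.0261
```

```bash
python3 look.py h2
```

```text
15.4667 j6 -39.81 [0.5787 0.0198 0.1216] yawy 161.5 Ftool [-0.3  0.1 -0.4] Mz -0.026 0.02610737239401708
ptr [3.50000e-01 3.47000e-01 9.46300e+01 1.94609e+02 1.00000e-03 1.00000e-03]
```

View pics/h2_raw.png

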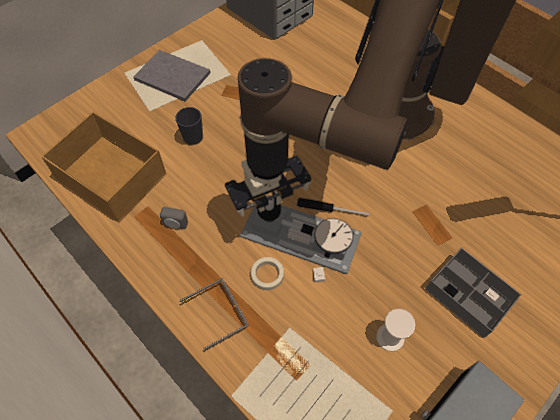

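Opening is 26 mm, so it may not be fully closed yet; I'll wait a few rows and then turn 18°.

Request:
step_arm --steps '[[[0, 0, 0], 0], [[0, 0, 0], 0], [[0, 0, 0], 0], [[0, 0, 0], 0]]'

```text
time_s: 15.85
tcp_pos: [0.5785, 0.0199, 0.1216]
eef_rot: [98.7, 90.0, 170.2]
contact_force: [-1.3, 0.7, 2.2]
gripper_width: 0.0234
```

Request:
step_arm --steps '[[[0, 0, 0], 0.5], [[0, 0, 0], 0.5], [[0, 0, 0], 0.5], [[0, 0, 0], 0.5], [[0, 0, 0], 0.5], [[0, 0, 0], 0.5], [[0, 0, 0], 0]]'

```text
time_s: 16.43
tcp_pos: [0.5784, 0.0199, 0.1216]
eef_rot: [120.7, 90.0, 174.0]
contact_force: [-2.7, 1.4, 2.6]
gripper_width: 0.0235
```

```bash
python3 look.py h3
```

```text
16.4333 j6 -57.94 [0.5784 0.0199 0.1216] yawy 143.36 Ftool [-2.6  3.  -0.5] Mz -0.076 0.02353819549698339
ptr [6.10000e-01 6.10000e-01 1.06851e+02 1.94824e+02 1.00000e-03 1.00000e-03]
```

View pics/h3.png

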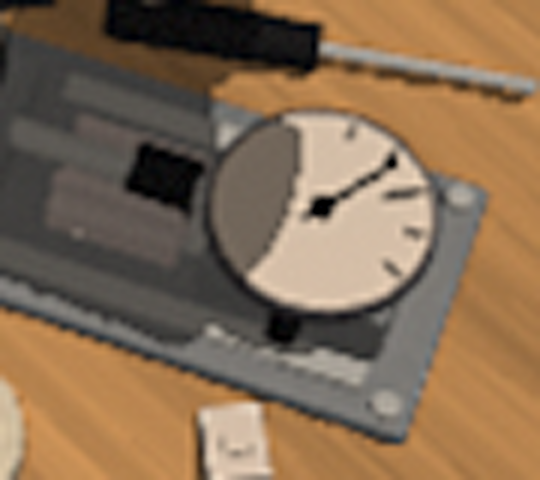

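Request:
step_arm --steps '[[[0, 0, 0], 0.5], [[0, 0, 0], 0.5], [[0, 0, 0], 0.5], [[0, 0, 0], 0.5], [[0, 0, 0], 0.5], [[0, 0, 0], 0.5], [[0, 0, 0], 0.5], [[0, 0, 0], 0]]'

```text
time_s: 17.15
tcp_pos: [0.5784, 0.0199, 0.1215]
eef_rot: [135.8, 90.0, 168.2]
contact_force: [-3.5, 1.3, 2.5]
gripper_width: 0.0237
```

```bash
cat > ticks.py <<'E'
from ptr import *
m=camera_model("scene")
a=np.radians(24.45);ex=np.array([np.cos(a),np.sin(a)]);ey=np.array([-np.sin(a),np.cos(a)])
th=np.arange(-.3,2.5,.01);d=-np.cos(th)[:,None]*ex+np.sin(th)[:,None]*ey
def ticks(n,fine):
  g=cv2.cvtColor(cv2.imread(f"pics/{n}_raw.png"),cv2.COLOR_BGR2GRAY).astype(np.float32)
  for r0,r1 in((.012,.034),(.036,.044)):
    r=np.arange(r0,r1,.001)
    P=np.array([.5065,.181])-ey*.002*fine+r[None,:,None]*d[:,None]
    Q=proj(m,np.concatenate([P,np.full(P.shape[:2]+(1,),.063)],2).reshape(-1,3)).astype(np.float32)
    v=cv2.remap(g,Q[:,0].reshape(P.shape[:2]),Q[:,1].reshape(P.shape[:2]),cv2.INTER_LINEAR).mean(1)
    w=np.clip(np.median(v)-12-v,0,None)
    n_,lab=cv2.connectedComponents((w>0).astype(np.uint8).reshape(-1,1))
    lab=lab.ravel();print(n,r0,[(round(float((w*th)[lab==k].sum()/w[lab==k].sum()),3),round(float(w[lab==k].sum()))) for k in range(1,n_)])
E
python3 look.py h4; python3 -c "
from ticks import *
ticks('h3',.31);ticks('h4',.68)"
```

```text
17.15 j6 -78.84 [0.5784 0.0199 0.1215] yawy 122.47 Ftool [-2.5  3.  -2.2] Mz -0.056 0.02374914218529566
ptr [9.1000e-01 9.3000e-01 9.8714e+01 1.9509e+02 1.0000e-03 1.0000e-03]
h3 0.012 [(0.634, 1729), (1.001, 110)]
h3 0.036 [(0.033, 420), (0.588, 1547), (1.012, 967), (1.491, 561), (1.982, 528)]
h4 0.012 [(0.956, 2225)]
h4 0.036 [(0.027, 482), (0.511, 479), (0.98, 1511), (1.491, 464), (1.978, 408)]
```

View pics/h4.png

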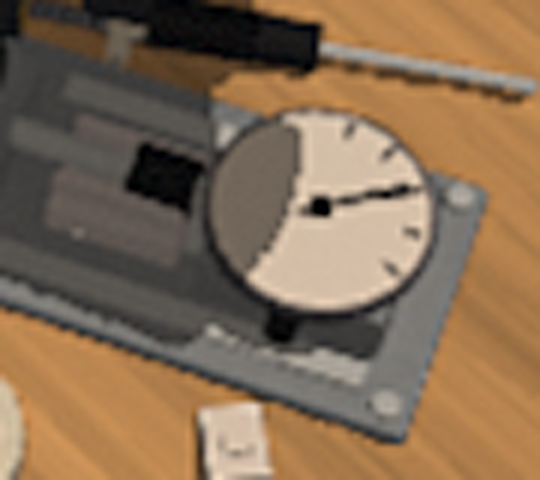

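Request:
step_arm --steps '[[[0, 0, 0], 0.35], [[0, 0, 0], 0.3], [[0, 0, 0], 0]]'

```text
time_s: 17.45
tcp_pos: [0.5785, 0.0199, 0.1216]
eef_rot: [132.7, 90.0, 161.4]
contact_force: [-3.1, 2.5, 2.7]
gripper_width: 0.0233
```

```bash
python3 look.py h5; python3 -c "
from ticks import *
ticks('h5',.75)"
python3 - <<'E'
from h import *
i=capture("wrist");cv2.imwrite("pics/h5w.png",i)
E
```

```text
17.45 j6 -82.63 [0.5785 0.0199 0.1216] yawy 118.68 Ftool [-2.7  3.7 -1.5] Mz 0.022 0.023260531087142624
ptr [9.60000e-01 9.74000e-01 1.00079e+02 1.95099e+02 1.00000e-03 1.00000e-03]
h5 0.012 [(0.992, 2088)]
h5 0.036 [(0.03, 459), (0.513, 412), (1.014, 976), (1.491, 447), (1.977, 405)]
```

View pics/h5w.png

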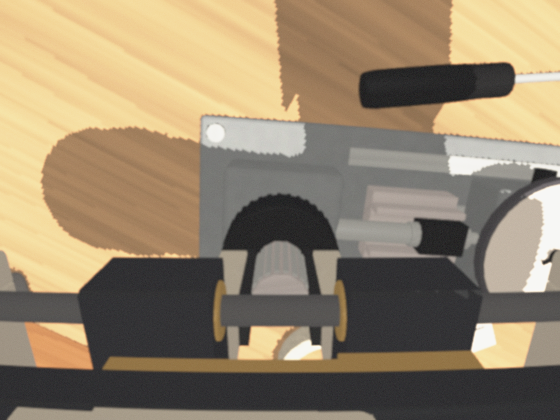

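View pics/h5.png

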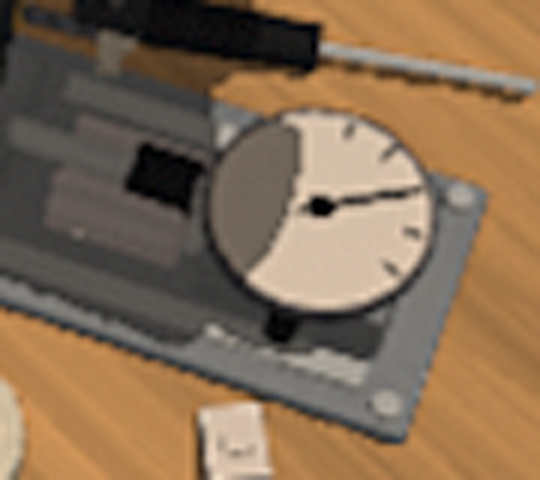

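Request:
step_arm --steps '[[[0, 0, 0], 0], [[0, 0, 0], 0], [[0, 0, 0], 0], [[0, 0, 0], 0], [[0, 0, 0], 0], [[0, 0, 0], 0]]' --fingers 0

```text
time_s: 18.05
tcp_pos: [0.5788, 0.0197, 0.1215]
eef_rot: [-57.2, 90.0, -28.6]
contact_force: [0.3, 0.5, 0.6]
gripper_width: 0.058
```

Request:
step_arm --steps '[[[-0.5, 0, 0], 0], [[-1, 0, 0], 0], [[-1, 0, 0], 0], [[-1, 0.5, 0], 0], [[-1, 1, 0], 0], [[0, 1, 0], 0], [[0, 1, 0], 0], [[0, 1, 0], 0], [[0, 1, 0], 0], [[0, 1, 0], 0], [[0, 0, 0], 0], [[0, 0, 0], 0]]'

```text
time_s: 19.05
tcp_pos: [0.5163, 0.1348, 0.2125]
eef_rot: [-1.5, 89.9, 27.2]
contact_force: [-0.0, 0.7, -0.3]
gripper_width: 0.0875
```

```bash
python3 look.py k1;python3 -c "
from ticks import *
ticks('k1',.75)"; python3 - <<'E'
from h import *
m=camera_model("wrist");i=capture("wrist");cv2.imwrite("pics/k1w.png",i);print(proj(m,[[.506,.18,.062]]));np.save("k1m.npy",m,allow_pickle=True)
E
```

```text
19.05 j6 -96.99 [0.5163 0.1348 0.2125] yawy 118.72 Ftool [0.3 0.6 0.3] Mz 0.016 0.08752037147896921
ptr [9.80000e-01 9.75000e-01 5.17330e+01 1.00961e+02 1.00000e-03 1.00000e-03]
k1 0.012 [(0.994, 816)]
k1 0.036 [(0.03, 164), (0.519, 121), (1.01, 389)]
[[332.98422159 210.71254435]]
```

View pics/k1w.png

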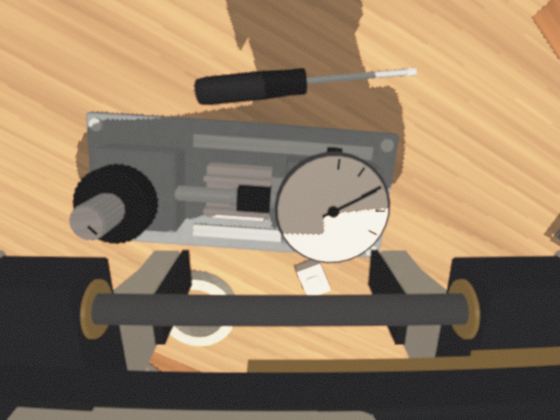

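```bash
python3 - <<'E'
from h import *
m=np.load("k1m.npy",allow_pickle=True).item()
img=cv2.imread("pics/k1w.png")
cv2.imwrite("pics/k1wz.png",cv2.resize(img[145:270,268:398],None,fx=4.6,fy=4.6,interpolation=cv2.INTER_CUBIC))
# pivot & dial centre: rectify dial plane to 10 px/mm
g=cv2.cvtColor(img,cv2.COLOR_BGR2GRAY)
c=ray(m,(333,212),.063)[:2];print(c)
S=400;k=.00025
a=np.radians(24.45);ex=np.array([np.cos(a),np.sin(a)]);ey=np.array([-np.sin(a),np.cos(a)])
U,V=np.meshgrid(np.arange(S)-S/2,np.arange(S)-S/2)
P=c+U[...,None]*k*ex-V[...,None]*k*ey   # x right,y up
Q=proj(m,np.concatenate([P,np.full(P.shape[:2]+(1,),.063)],2).reshape(-1,3)).astype(np.float32).reshape(S,S,2)
r=cv2.remap(g,Q[...,0],Q[...,1],cv2.INTER_CUBIC);cv2.imwrite("pics/k1r.png",cv2.resize(r,(600,600)))
E
```

```text
[0.50677921 0.1803208 ]
```

View pics/k1r.png

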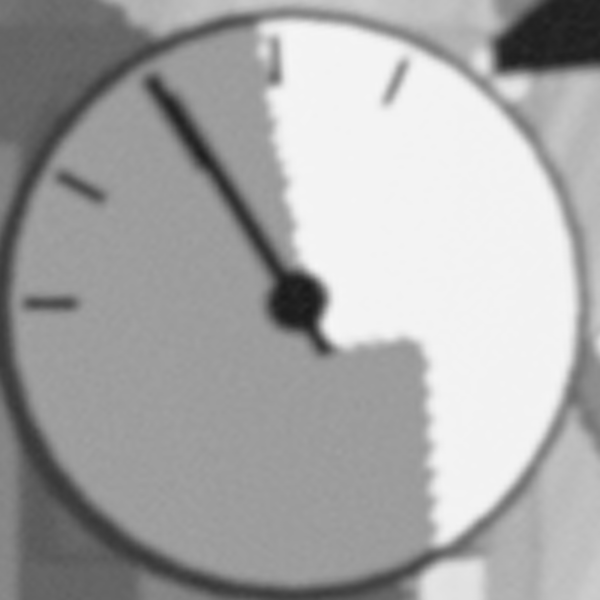

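```bash
python3 - <<'E'
from plant import *
print(get_state()['contact_force'],close_job())
E
```

```text
the job is handed in; nothing more can be done
[ 0.7432281  -1.01844055  0.47243877] None
```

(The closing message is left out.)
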